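# Press a sample-cell stopper home with locking pliers

## Task

Take the sample cell whose red stopper still stands proud from the tray, and lay it in the white cradle of the bench-mounted locking pliers with its stopper towards the moving jaw. Squeeze the red swinging handle towards the fixed one until the pliers lock over centre and press the stopper home, then flick the yellow release lever down to free them, and leave the closed cell lying in the cradle. Do not force the handle or the lever once it meets its stop, press the stopper only in the pliers, and leave the other things where they are.

Things in the scene. Friction and masses are not known exactly. Their poses are not given: they have to be found in the camera images.
- press: bench-mounted locking pliers lying flat, fixed: base plate 205 x 185 x 12 mm. Origin on the table under the mechanism; x from handles to jaws (away from the robot), y from the fixed handle and jaw to the moving ones, z up. Fixed red handle along x at y = -32, x = -136 to -74, top z = 62 mm. Highest part 69 mm; raised release lever up to 100 mm
- cradle (a point): centre of the cell's body once it lies in the white cradle touching the fixed jaw; axes as the press, 46 mm above the table. The cell lies along y on a 17 mm wide rib, underside at z = 35, between 4 corner lugs 25 mm apart in x that reach 10 mm up its sides; the middle 33 mm of its length is clear both sides down to z = 12 mm. Up to 5 mm short of that (+y) will do: the jaw pushes it along
- cell_center (a point): the loose cell to close: centre of its steel body, 22 x 50 x 22 mm, about 0.18 kg, blue band, amber window on top. Its y axis points along it to the red stopper, z up. It lies in one of the tray's three places; grip it from above across its 22 mm (its x) at mid length. Its stopper head (17 mm across, 5 thick) stands 6 mm off the body; on the other two cells it touches the body
- stopper_end (a point): centre of the outer face of that cell's red stopper: 36 mm from the cell's centre while proud, 30 mm when home
- stopper (a joint): how far the stopper is pressed in: 0 proud, 0.006 m home; a tight fit that slides at 10 N and stays where it is
- tray: grey tray, fixed, 200 x 95 mm, base 8 mm thick; origin on the table under its middle. Three places at x = -65, 0 and 65 mm; a cell lies along y on a rib, centre at z = 37 mm, between 4 corner lugs reaching 6 mm up its sides; the middle 32 mm of its length is clear on both sides down to z = 8 mm
- handle: swinging handle: origin on its vertical hinge axis (z = 0; press x = 0, y = 30 mm); its -x axis runs along it to the free end at 137 mm; red grip from 62 to 137 mm, 18 mm thick, z = 40 to 64. Closes anticlockwise seen from above, towards the fixed handle. Starts anywhere in 0.2 rad of loose play; it locks after 0.45 to 0.68 rad, 0 to 0.26 rad short of parallel to the fixed one, differing each time
- handle_grip (a point): middle of that red grip, 110 mm from the hinge, 52 mm above the table; axes as the handle. Pushed here it is loose at first (under 1 N), then takes 1 to 3 N, then 5 to 14 N while the stopper goes in and the jaw tightens, then the push drops to nothing as it goes over centre and snaps 2 to 3 mm ahead onto a hard stop: locked, yellow lever fully up. More than 25 N bends it
- release_lever (a joint): yellow release lever on the fixed handle: 0 flat (pliers open), 0.63 rad raised (locked); it rises as the handle nears its lock. Hinge along press y at press x = -75, y = -32, z = 63 mm; 48 mm long, 12 wide, reaching to -x. Pressed down at its tip with 2 to 9 N it moves 3 to 4 mm (to 0.55 rad), gives way, and the handle springs open. More than 25 N bends it
- lever_tip (a point): top of the bar at the end of the release lever, 45 mm from its hinge: the place to press
- spare_a_center (a point): bystander: an already closed cell in the tray, centre of its body
- spare_b_center (a point): bystander: an already closed cell in the tray, centre of its body
- vial_a: bystander: loose glass vial with red cap, 26 mm across, 48 mm high
- vial_b: bystander: loose glass vial with red cap, same size
- jar: bystander: jar with a red lid, 60 mm across, 75 mm high
- screwdriver: bystander: screwdriver, 180 mm long, lying
Mind the look-alikes: they are no part of the job. Leave any pink or purple look-alike of the part that bears cell_center alone.

How it is judged (in metres and radians):
On the way, in this order (a step that is already met when the one before it is completed fails the run):
1. the cell lies in the cradle, stopper towards the moving jaw and still proud, and is let go (x of cell_center in the frame of cradle between -0.0035 and 0.0035 m and y of cell_center in the frame of cradle between -0.003 and 0.0095 m and z of cell_center in the frame of cradle between -0.003 and 0.003 m and angle between the y axis of press and the y axis of cell_center, either way round below 0.12 rad and value of joint stopper below 0.003 m and contact force between the fingers and cell below 0.2 N and value of joint release_lever below 0.3 rad), for 0.2 s.
2. the pliers are locked over centre on the cell and have pressed the stopper home (x of cell_center in the frame of cradle between -0.0035 and 0.0035 m and y of cell_center in the frame of cradle between -0.003 and 0.003 m and z of cell_center in the frame of cradle between -0.003 and 0.003 m and angle between the y axis of press and the y axis of cell_center, either way round below 0.12 rad and value of joint stopper above 0.005 m and value of joint release_lever above 0.56 rad), for 0.2 s.
3. the release lever is pressed (value of joint release_lever below 0.61 rad and contact force between any of the fingers, the arm and release_lever above 1 N).
At the end, for the whole second after the job is handed in: the stopper is home (pressed in at least 5 of its 6 mm), the release lever is down (below 0.2 rad) so that the pliers are open, and the cell lies at rest in the cradle (within 3.5 mm across and 3 mm in height, from 3 mm behind to 8 mm short of touching the fixed jaw, within 0.12 rad) (x of cell_center in the frame of cradle between -0.0035 and 0.0035 m and y of cell_center in the frame of cradle between -0.003 and 0.008 m and z of cell_center in the frame of cradle between -0.003 and 0.003 m and angle between the y axis of press and the y axis of cell_center, either way round below 0.12 rad and value of joint stopper above 0.005 m and value of joint release_lever below 0.2 rad and linear speed of cell below 0.02 m/s).
It fails at once if the swinging handle is forced: more than 25 N (contact force between any of the fingers, the arm and handle above 25 N).
It fails at once if the release lever is forced: more than 25 N (contact force between any of the fingers, the arm and release_lever above 25 N).
It fails at once if the stopper is pressed in (more than 3 mm) while the cell is not in the cradle of the pliers (value of joint stopper above 0.003 m and distance between cell_center and cradle above 0.015 m).
It fails at once if a closed cell is moved more than 20 mm (distance of any of spare_a_center, spare_b_center from where it was at the start of the episode above 0.02 m).
It fails at once if a vial, the jar or the screwdriver is moved more than 20 mm (distance of any of vial_a, vial_b, jar, screwdriver from where it was at the start of the episode above 0.02 m).
It also fails if it takes over 70 s, if anything falls off the work surface, if the arm or the gripper's body presses on something with over 40 N, if the wrist force passes 120 N, or if a joint passes its speed limit or range.

## Robot

A 6-joint arm with a two-finger parallel gripper is mounted at the origin on the work surface. World frame = base frame: x ahead of the robot, y to its left, z up, the work surface at z = 0. Lengths are in m, angles in degrees, forces in N, time in s.
With the tool pointing down it reaches from about 0.3 to 0.75 m from the base axis. Payload 8.5 kg.
Tool frame: the origin (TCP) lies between the finger pads; the fingertips stand 25 mm ahead of it and the grasp point (between the pads) lies 6 mm ahead of it; x points along the fingers, y is the direction in which the jaws open and shut, and the axes are right-handed (so a half turn about x gives the same grasp; the last joint's range is limited). The gripper opens to 85 mm and grips with 20 to 120 N. Pads are 22 mm wide; open, the fingers measure 114 mm over their backs; the gripper's body (76 mm by 85 mm) begins 54 mm behind the grasp point. The pads swing forward as they close: fully open they stand 13 mm farther back than shut.
Start: joints at [-77.882, 21.807, 74.336, -0, 83.858, -12.336], TCP at [0.228, -0.501, 0.256] pointing down, gripper open.
Joint ranges: [-178.18, 178.18], [-50.72, 133.34], [12.68, 142.11], [-81.47, 261.47], [9.98, 163.14], [-165.26, 165.26]. Speed limits (degrees/s): [136.94, 136.94, 180, 180, 180, 180].

## Interface

Orientations are given as a 3x3 rotation matrix whose columns are the frame's x, y, z axes.
In Python, from rig import sensors, get_image, workorder gives the robot as it stands.
- The arm moves only by the tool arm_command, never from a script. Its argument "plan" is a list that holds one entry, the list of rows, each a list of 6 numbers: the shift along the tool's x, y, z in units of 25 mm (1.0 is 25 mm), then the turn, a rotation vector about the tool's x, y, z in units of 6 degrees (1.0 is 6 degrees). In form: [[[dx, dy, dz, ax, ay, az], ...]]. A call has 1 to 10 rows; each row is the pose to reach, as a shift and turn from the pose commanded when the call began, along the tool's axes at that moment; what a row does not reach only later rows make up. A row lasts 1/10 s, in which the tool goes at most 50 mm and 8.59 degrees, less where a joint would pass 70% of its speed; a pose out of reach is approached as far as the arm can. A call with a gripper value outside its range is refused whole. "jaw" is the closure, from 0 (fully open) to 1 (shut), set as the call begins (left out, the last holds). The fingers move at their own pace and stop on an object; "newtons" is the grip in N (left out, the last holds). Time passes only in rows, so rows that repeat a pose let the fingers close. It gives the time, the measured TCP pose, the force and the opening at its end, in the units of the state.
- sensors.observe(): the state, without advancing time (a new reading comes with each control period).
- get_image(name): name is "scene" or "top" or "wrist"; returns a dict with "img" (400x640x3 uint8, red, green, blue), "fx", "fy", "cx", "cy" (pixels), "T" (4x4, takes a point from camera to world coordinates). Camera axes: x right, y up, looking along -z (the intrinsics and any distortion apply to the point x, -y, -z); pixel columns grow to the right and rows downward; lengths in m; the calibration is good to about 2 mm. A picture is of the moment at which its call begins. There is no depth.
- workorder.close_job(): hands the job in, once; it reports no verdict.
The state is a dict: "time_s": time; "q": joint angles; "qvel": joint speeds; "joint_efforts": joint torques, N m; "position": TCP position; "tool_rot": TCP orientation; "ft_force": force on the tool from outside, world axes, zero at the start; "wrist_torque": the same for the moment, N m; "grip_width": finger opening in m.
Only numpy, scipy, OpenCV 4.12 (cv2) and the standard library are available. Lean on these libraries where they do the work, as an engineer would, in place of code of your own. Each camera call takes 0.05 s, during which the arm holds its last target. There are 200 camera calls.

## Working session

There is one attempt and no reset: what is moved stays moved. The work goes in short steps, Python scripts to look and compute and a tool call to move; the robot and the scene stay as the last step left them, time stands still between calls to the robot, and variables do not carry over. Pictures are saved under pics/ and viewed, about 8 in all and at most 12, crops included, and the job is handed in when it is done.

Besides the shell and the picture viewer there is one more tool, called after "Emit:" as name(argument=value, ...), one argument or row to a line, values as JSON. arm_command: Moves the arm, as the interface text tells. Its arguments: {"type":"object","properties":{"plan":{"type":"array","items":{"type":"array","items":{"type":"array","items":{"type":"number"}}}},"jaw":{"type":"number"},"newtons":{"type":"number"}},"required":["plan"]}

```bash
mkdir -p pics; cat > h.py <<'E'
import numpy as np, cv2
from rig import sensors, get_image, workorder
def save(n,im): cv2.imwrite('pics/'+n+'.png',cv2.cvtColor(im,cv2.COLOR_RGB2BGR))
def ray(c,u,v):
    d=np.array([(u-c['cx'])/c['fx'],-(v-c['cy'])/c['fy'],-1.]); T=np.array(c['T'])
    return T[:3,3],T[:3,:3]@d
def onz(c,u,v,z):
    o,d=ray(c,u,v); return o+d*(z-o[2])/d[2]
def pix(c,p):
    T=np.array(c['T']); q=T[:3,:3].T@(np.array(p)-T[:3,3])
    return c['cx']-c['fx']*q[0]/q[2], c['cy']+c['fy']*q[1]/q[2]
E
python3 - <<'E'
from h import *
for n in ['scene','top']:
    c=get_image(n); save(n,c['img']); print(n,{k:c[k] for k in c if k!='img'})
import pickle
s=sensors.observe(); print(s)
E
ls
```

```text
scene {'fx': 365.06608547200113, 'fy': 365.06608547200113, 'cx': 319.06338569113063, 'cy': 196.4037309530095, 'T': array([[ 0.75262788, -0.51495115,  0.41033716,  0.97213581],
       [ 0.65840485,  0.59554687, -0.46024665, -0.52853796],
       [-0.00737047,  0.61656244,  0.78727152,  1.01955376],
       [ 0.        ,  0.        ,  0.        ,  1.        ]])}
top {'fx': 411.29914315598614, 'fy': 411.29914315598614, 'cx': 322.9730433215292, 'cy': 198.88030009395402, 'T': array([[-0.00843791,  0.98465152, -0.17432779,  0.28464882],
       [-0.99995884, -0.0088898 , -0.0018115 ,  0.01830302],
       [-0.00333343,  0.17430533,  0.98468601,  1.39421562],
       [ 0.        ,  0.        ,  0.        ,  1.        ]])}
{'time_s': 0.1, 'q': array([-7.78816529e+01,  2.18374806e+01,  7.43768223e+01,  5.97648277e-04,
        8.38576197e+01, -1.23374022e+01]), 'qvel': array([-0.05197906, -0.07272425, -0.17774871,  0.09635609, -0.02960741,
        0.09109268]), 'joint_efforts': array([ 4.23410616e-03, -4.49221087e+01, -2.31657743e+01, -1.94212107e-04,
        3.70412847e-03,  1.31042304e-05]), 'position': array([ 0.22763518, -0.50044934,  0.25579133]), 'tool_rot': array([[-2.53384549e-04,  4.13989161e-01, -9.10281775e-01],
       [ 1.22949152e-03, -9.10280987e-01, -4.13989145e-01],
       [-9.99999212e-01, -1.22408218e-03, -2.78345027e-04]]), 'ft_force': array([ 0.09155581, -0.14836094,  0.09941872]), 'wrist_torque': array([0.02781309, 0.01959813, 0.05802745]), 'grip_width': 0.08529666250819469}
h.py
pics
```

View pics/top.png

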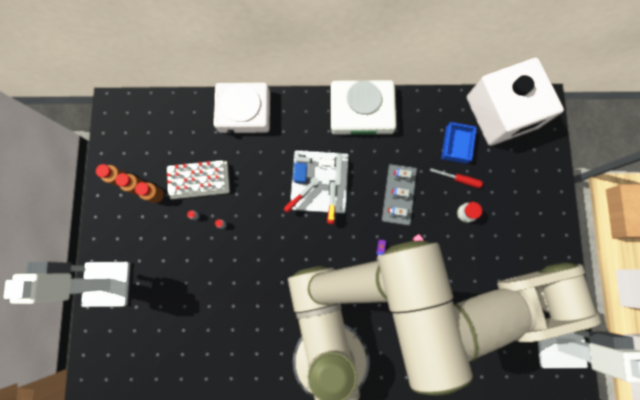

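View pics/scene.png

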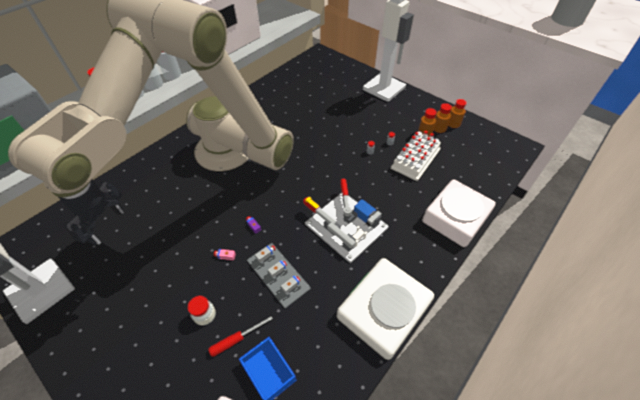

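Top view: press around (320,182) with the red handle end at (294,203) and yellow lever at (331,212). The tray is at (399,195) with cells at rows 173, 191 and 212. The jar is at (470,212), the vials at (193,215) and (220,223), and a purple and a pink look-alike sit near (381,247) and (418,239). The view is too coarse to pick a cell, so I'll locate things roughly and use the wrist camera.

```bash
python3 - <<'E'
from h import *
c=get_image('top'); im=c['img']
for n,u,v,z in [('tray',399,195,.02),('c1',401,173,.04),('c2',400,191,.04),('c3',399,212,.04),('press',320,182,.03),('handle_end',290,207,.05),('lever',331,214,.06),('purple',381,247,.02),('pink',418,239,.02)]:
    print(n,onz(c,u,v,z).round(3))
a=cv2.resize(im[140:255,270:490],None,fx=3.6,fy=3.6,interpolation=cv2.INTER_CUBIC)
w=get_image('wrist'); s=sensors.observe()
T=np.array(w['T']); R=s['tool_rot']
print(w['fx'],w['cx'],w['cy'],'\ncam in tool',R.T@(T[:3,3]-s['position']),'\n',(R.T@T[:3,:3]).round(3))
# relative move to above tray: tool x-down, TCP at z .30
p=onz(c,399,195,.02); 
print('offset tool units',R.T@(np.r_[p[:2],.30]-s['position'])/.025)
E
```

```text
tray [ 0.539 -0.238  0.02 ]
c1 [ 0.611 -0.244  0.04 ]
c2 [ 0.549 -0.238  0.04 ]
c3 [ 0.478 -0.231  0.04 ]
press [0.584 0.03  0.03 ]
handle_end [0.496 0.13  0.05 ]
lever [ 0.47  -0.005  0.06 ]
purple [ 0.364 -0.171  0.02 ]
pink [ 0.389 -0.295  0.02 ]
355.4879282236693 319.11923733460094 200.8870557338275 
cam in tool [-0.11658279 -0.00132385 -0.08222219] 
 [[ 0.001  0.323 -0.947]
 [ 1.    -0.     0.001]
 [ 0.    -0.947 -0.323]]
offset tool units [ -1.75490854  -4.4220773  -15.69127429]
```

Emit:
arm_command(
  plan=[
    [[-1.8,-6,-16.7,-10,0,0],[-1.8,-6,-16.7,-10,0,0],[-1.8,-6,-16.7,-10,0,0],[-1.8,-6,-16.7,-10,0,0],[-1.8,-6,-16.7,-10,0,0],[-1.8,-6,-16.7,-10,0,0],[-1.8,-6,-16.7,-10,0,0],[-1.8,-6,-16.7,-10,0,0],[-1.8,-6,-16.7,-10,0,0],[-1.8,-6,-16.7,-10,0,0]],
  ],
)

```text
time_s: 1.2
position: [0.5484, -0.1874, 0.3014]
tool_rot: [[0.001, 0.996, -0.091], [0.001, -0.091, -0.996], [-1.0, 0.001, -0.001]]
ft_force: [-0.2, -0.6, 0.2]
grip_width: 0.0852
```

Emit:
arm_command(
  plan=[
    [[0,0,0,0,0,0],[0,0,0,0,0,0],[0,0,0,0,0,0]],
  ],
)

```text
time_s: 1.5
position: [0.5449, -0.1923, 0.3013]
tool_rot: [[-0.0, 0.995, -0.098], [0.0, -0.098, -0.995], [-1.0, -0.0, -0.0]]
ft_force: [-1.1, 0.6, 0.5]
grip_width: 0.0854
```

```bash
python3 - <<'E'
from h import *
import pickle
w=get_image('wrist'); pickle.dump(w,open('w1.pkl','wb')); save('w1',w['img']); s=sensors.observe(); print(s['time_s'],s['position'],s['tool_rot'].round(3),s['q'].round(1))
E
```

```text
1.55 [ 0.54494255 -0.19224573  0.30134161] [[-0.     0.995 -0.098]
 [ 0.    -0.098 -0.995]
 [-1.    -0.     0.   ]] [-31.2  23.2  64.7  -0.   92.1 -25.5]
```

View pics/w1.png

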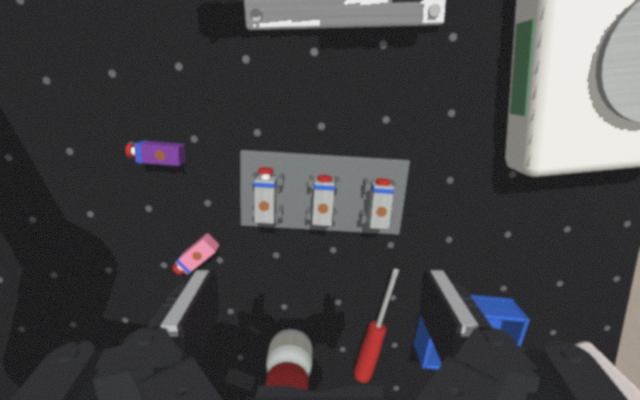

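The wrist view shows cells at (265,195), (323,200) and (382,205), with stoppers pointing up, towards world +y. The left cell seems to have a pale gap between head and body. I'll confirm with an enlarged crop and measure.

```bash
python3 - <<'E'
from h import *
import pickle
w=pickle.load(open('w1.pkl','rb')); im=w['img']
save('w1c',cv2.resize(im[145:245,230:420],None,fx=4.2,fy=4.2,interpolation=cv2.INTER_CUBIC))
hsv=cv2.cvtColor(im,cv2.COLOR_RGB2HSV)
sub=np.zeros(im.shape[:2],np.uint8); sub[150:235,240:405]=255
def blobs(m,z,n):
    k,l,st,ce=cv2.connectedComponentsWithStats(m&sub)
    for i in range(1,k):
        if st[i,4]>8: print(n,ce[i].round(1),st[i],onz(w,*ce[i],z).round(4))
blobs(cv2.inRange(hsv,(100,110,80),(130,255,255)),.048,'blue')
blobs(cv2.inRange(hsv,(0,170,60),(6,255,255))|cv2.inRange(hsv,(170,150,60),(180,255,255)),.041,'red')
blobs(cv2.inRange(hsv,(7,80,80),(25,255,255)),.048,'amber')
E
```

```text
blue [263.9 184.8] [254 183  22   5  79] [ 0.4814 -0.2097  0.048 ]
blue [324.2 187.3] [314 185  21   5  78] [ 0.5461 -0.2189  0.048 ]
blue [382.  190.5] [372 187  22   6  78] [ 0.6084 -0.2287  0.048 ]
red [265.1 170.2] [260 169  12   4  35] [ 0.4838 -0.1953  0.041 ]
red [324.3 178.2] [319 177  11   4  36] [ 0.5471 -0.2106  0.041 ]
red [382.7 181.5] [378 180  11   4  37] [ 0.6106 -0.2207  0.041 ]
amber [263.5 205.6] [259 202  10   9  68] [ 0.4774 -0.2333  0.048 ]
amber [322.6 208. ] [318 204  10   9  70] [ 0.5421 -0.2425  0.048 ]
amber [381.1 211.2] [377 207   9   9  65] [ 0.6063 -0.2526  0.048 ]
```

View pics/w1c.png

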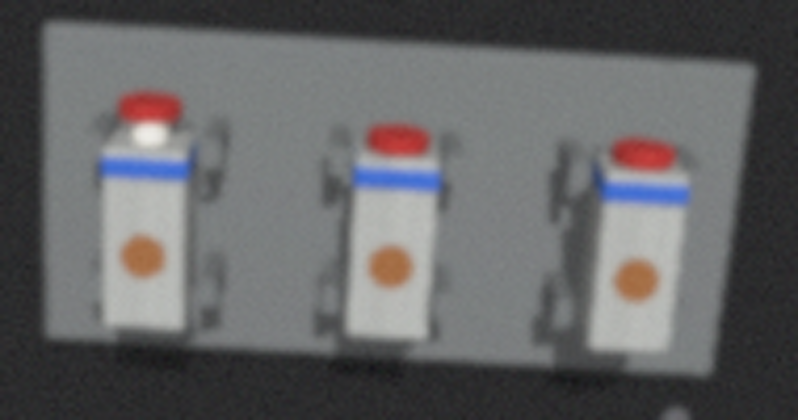

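The left cell (265,195) is proud: a white plug shows between its head and body. The other two, at (323,200) and (382,205), have heads touching the body. The purple one (160,153) and pink one (195,253) are look-alikes outside the tray. I'll go above the left cell.

Emit:
arm_command(
  plan=[
    [[5.6,-2.5,1.7,0.5,0,0],[5.6,-2.5,1.7,0.5,0,0],[5.6,-2.5,1.7,0.5,0,0],[5.6,-2.5,1.7,0.5,0,0],[5.6,-2.5,1.7,0.5,0,0],[5.6,-2.5,1.7,0.5,0,0],[5.6,-2.5,1.7,0.5,0,0]],
  ],
)

```text
time_s: 2.25
position: [0.4807, -0.2279, 0.1633]
tool_rot: [[0.003, 0.989, -0.148], [-0.002, -0.148, -0.989], [-1.0, 0.004, 0.002]]
ft_force: [0.4, -0.3, 0.2]
grip_width: 0.0854
```

```bash
cat > cell.py <<'E'
from h import *
import pickle,sys
w=get_image('wrist'); im=w['img']; save(sys.argv[1],im); s=sensors.observe()
hsv=cv2.cvtColor(im,cv2.COLOR_RGB2HSV)
def blobs(m,z,n,a=30):
    k,l,st,ce=cv2.connectedComponentsWithStats(m)
    for i in range(1,k):
        if st[i,4]>a: print(n,ce[i].round(1),st[i],onz(w,*ce[i],z).round(4))
blobs(cv2.inRange(hsv,(100,110,80),(130,255,255)),.048,'blue')
blobs(cv2.inRange(hsv,(0,170,60),(6,255,255))|cv2.inRange(hsv,(170,150,60),(180,255,255)),.041,'red')
blobs(cv2.inRange(hsv,(7,80,80),(25,255,255)),.048,'amber')
print(s['time_s'],s['position'].round(4),s['tool_rot'].round(3))
print('pix of tcp axis at z .048',pix(w,np.r_[s['position'][:2],.048]))
pickle.dump(w,open(sys.argv[1]+'.pkl','wb'))
E
python3 cell.py w2
```

```text
blue [118.9 139.9] [112 123  22  37 269] [ 0.3578 -0.1623  0.048 ]
blue [409.9 180.8] [392 173  38  12 193] [ 0.5431 -0.218   0.048 ]
blue [502.9 181. ] [481 173  47  13 254] [ 0.6054 -0.2275  0.048 ]
blue [318.3 182.1] [302 180  33   6 168] [ 0.4817 -0.2097  0.048 ]
blue [602.7 350.2] [ 535  323  105   77 3998] [ 0.6876 -0.3831  0.048 ]
amber [150.5 144. ] [144 138  14  13 150] [ 0.3773 -0.1679  0.048 ]
amber [317.3 215.2] [310 209  15  14 166] [ 0.4774 -0.2333  0.048 ]
amber [410.7 214.5] [404 208  15  14 164] [ 0.542  -0.2425  0.048 ]
amber [503.4 215.2] [496 209  16  14 168] [ 0.6061 -0.2528  0.048 ]
2.3 [ 0.4805 -0.2277  0.1629] [[ 0.003  0.989 -0.148]
 [-0.002 -0.148 -0.989]
 [-1.     0.003  0.002]]
pix of tcp axis at z .048 (np.float64(320.40683827590607), np.float64(207.02696758557508))
```

View pics/w2.png

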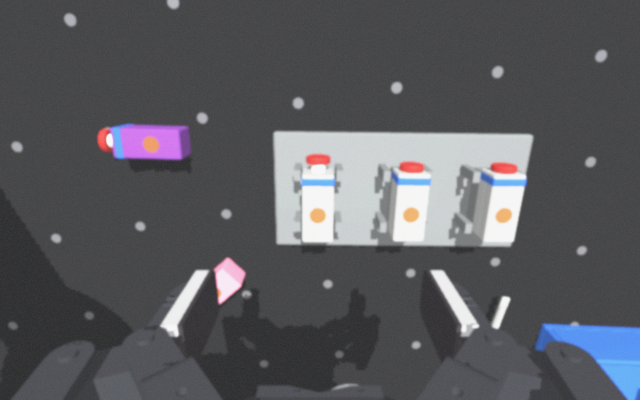

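Emit:
arm_command(
  plan=[
    [[2,-0.1,0,0,0,0],[2,-0.1,0,0,0,0],[2,-0.1,0,0,0,0],[2,-0.1,0,0,0,0]],
  ],
  jaw=0.5,
  newtons=40,
)

```text
time_s: 2.7
position: [0.4778, -0.2276, 0.1133]
tool_rot: [[0.002, 0.989, -0.148], [-0.002, -0.148, -0.989], [-1.0, 0.003, 0.001]]
ft_force: [0.5, -0.0, -0.6]
grip_width: 0.0427
```

Emit:
arm_command(
  plan=[
    [[1,0,0,0,0,0],[2,0,0,0,0,0],[2.7,0,0,0,0,0],[2.7,0,0,0,0,0],[2.7,0,0,0,0,0]],
  ],
)

```text
time_s: 3.2
position: [0.4776, -0.2276, 0.0453]
tool_rot: [[0.002, 0.989, -0.148], [-0.001, -0.148, -0.989], [-1.0, 0.002, 0.001]]
ft_force: [0.1, 0.3, -0.1]
grip_width: 0.0427
```

Close and lift.

Emit:
arm_command(
  plan=[
    [[0,0,0,0,0,0],[0,0,0,0,0,0],[0,0,0,0,0,0],[0,0,0,0,0,0],[0,0,0,0,0,0],[0,0,0,0,0,0]],
  ],
  jaw=1,
  newtons=40,
)

```text
time_s: 3.8
position: [0.4781, -0.228, 0.0455]
tool_rot: [[0.004, 0.989, -0.149], [-0.003, -0.149, -0.989], [-1.0, 0.004, 0.002]]
ft_force: [2.7, -0.5, 8.1]
grip_width: 0.0213
```

Emit:
arm_command(
  plan=[
    [[-1,0,0,0,0,0],[-3,0,0,0,0,0],[-5,0,0,0,0,0],[-7,0,0,0,0,0],[-9,0,0,0,0,0],[-10,0,0,0,0,0],[-10,0,0,0,0,0]],
  ],
)

```text
time_s: 4.5
position: [0.4772, -0.2274, 0.2979]
tool_rot: [[0.006, 0.989, -0.148], [-0.005, -0.148, -0.989], [-1.0, 0.006, 0.004]]
ft_force: [-0.0, 0.2, -2.8]
grip_width: 0.0212
```

Emit:
arm_command(
  plan=[
    [[0,1.8,-12.3,0,0,0],[0,1.8,-12.3,0,0,0],[0,1.8,-12.3,0,0,0],[0,1.8,-12.3,0,0,0],[0,1.8,-12.3,0,0,0],[0,1.8,-12.3,0,0,0],[0,1.8,-12.3,0,0,0],[0,1.8,-12.3,0,0,0],[0,1.8,-12.3,0,0,0]],
  ],
)

```text
time_s: 5.4
position: [0.5666, 0.0694, 0.2929]
tool_rot: [[-0.002, 0.989, -0.149], [-0.0, -0.149, -0.989], [-1.0, -0.002, 0.001]]
ft_force: [-0.5, -0.1, -2.0]
grip_width: 0.0209
```

```bash
python3 cell.py w3
```

```text
blue [361.4 129.3] [ 330  107   65   47 2697] [0.612  0.0996 0.048 ]
blue [319.4 269.5] [289 263  61  13 727] [ 0.5465 -0.0516  0.048 ]
blue [338.  381.5] [330 381  17   2  34] [ 0.5459 -0.2178  0.048 ]
red [252.1 122.6] [ 220   96   67   55 1235] [0.5032 0.1219 0.041 ]
red [319.8 224.7] [300 214  40  23 785] [5.547e-01 5.000e-04 4.100e-02]
red [239.8 237.4] [215 230  53  24 496] [ 0.4627 -0.0015  0.041 ]
red [337.7 371. ] [334 368   8   7  50] [ 0.5472 -0.2075  0.041 ]
amber [243.7 248.1] [221 240  50  20 719] [ 0.4663 -0.0121  0.048 ]
amber [319.1 324.4] [305 312  29  26 599] [ 0.5348 -0.1264  0.048 ]
5.45 [0.5667 0.0689 0.2932] [[-0.001  0.989 -0.15 ]
 [-0.    -0.15  -0.989]
 [-1.    -0.001  0.001]]
pix of tcp axis at z .048 (np.float64(321.31097218874777), np.float64(165.45060443787418))
```

View pics/w3.png

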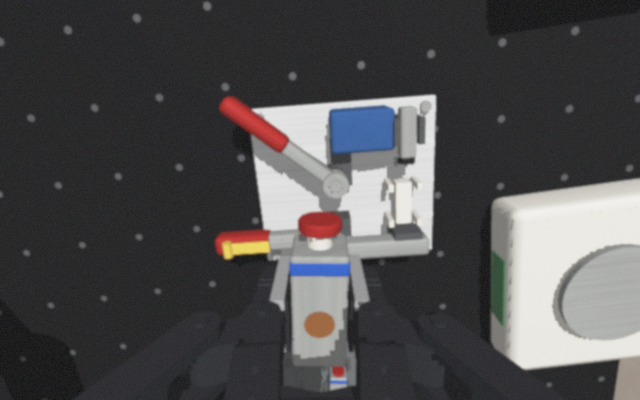

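Wrist view: the cell is held straight, its stopper proud at (320,225). On the press, the red handle end is at (228,104), the hinge at (336,183), the cradle rib near (403,200) between lugs, the moving jaw at (407,133), the fixed jaw at (405,232) and the yellow lever tip at (228,250). I'll measure the yaw from the plate and take a closer view of the cradle.

```bash
python3 - <<'E'
from h import *
import pickle
w=pickle.load(open('w3.pkl','rb')); im=w['img']
save('w3c',cv2.resize(im[85:265,210:445],None,fx=3.3,fy=3.3,interpolation=cv2.INTER_CUBIC))
for n,u,v,z in [('ul',252,110,.012),('ur',436,95,.012),('lr',432,249,.012),('ll',262,258,.012),('hinge',336,183,.066),('hend',224,101,.055),('cr',403,200,.035),('mj',407,133,.06)]:
    print(n,onz(w,u,v,z).round(4))
E
```

```text
ul [0.5001 0.1327 0.012 ]
ur [0.6984 0.1187 0.012 ]
lr [ 0.6854 -0.0641  0.012 ]
ll [ 0.4748 -0.0453  0.012 ]
hinge [0.5792 0.0531 0.066 ]
hend [0.4836 0.1471 0.055 ]
cr [0.6502 0.0137 0.035 ]
mj [0.6544 0.0913 0.06  ]
```

View pics/w3c.png

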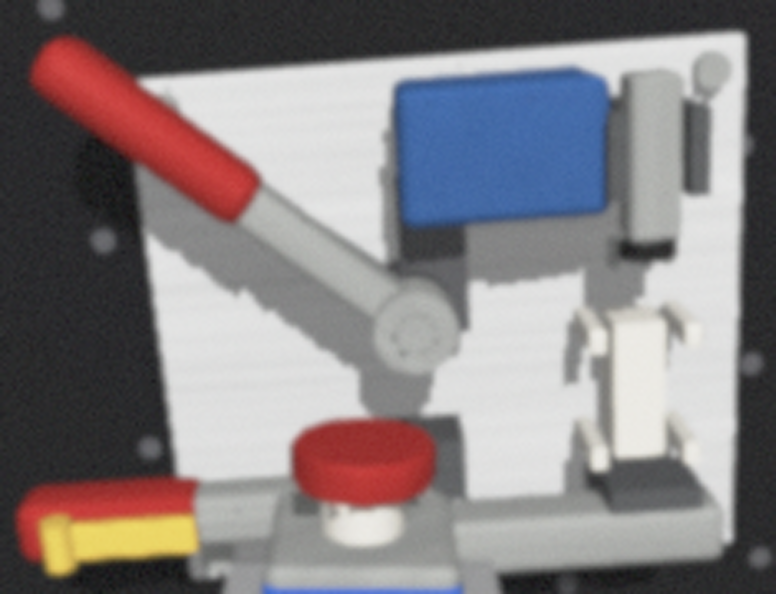

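Emit:
arm_command(
  plan=[
    [[5.7,3.8,3.7,-0.75,0,0],[5.7,3.8,3.7,-0.75,0,0],[5.7,3.8,3.7,-0.75,0,0],[5.7,3.8,3.7,-0.75,0,0],[5.7,3.8,3.7,-0.75,0,0],[5.7,3.8,3.7,-0.75,0,0],[5.7,3.8,3.7,-0.75,0,0]],
  ],
)

```text
time_s: 6.15
position: [0.6471, -0.0357, 0.1528]
tool_rot: [[0.002, 0.997, -0.071], [-0.0, -0.071, -0.997], [-1.0, 0.002, 0.0]]
ft_force: [0.4, 0.3, -1.1]
grip_width: 0.021
```

```bash
python3 cell.py w4; python3 - <<'E'
from h import *
import pickle
w=pickle.load(open('w4.pkl','rb'))
save('w4c',cv2.resize(w['img'][0:260,160:500],None,fx=2.3,fy=2.3,interpolation=cv2.INTER_CUBIC))
E
```

```text
blue [241.8  16.6] [ 182    0  119   36 3810] [0.6111 0.0845 0.048 ]
blue [319.2 269.4] [289 263  61  13 732] [ 0.643 -0.078  0.048]
red [75.7  3.1] [ 60   0  28  11 150] [0.5163 0.0993 0.041 ]
red [ 39.8 175.2] [   0  168   86   17 1072] [0.4632 0.0016 0.041 ]
red [319.5 224.8] [299 214  41  23 785] [ 0.6453 -0.047   0.041 ]
amber [ 36.5 194.2] [   0  179   78   32 1812] [ 0.4627 -0.0093  0.048 ]
amber [319.2 324.4] [305 312  30  26 601] [ 0.6396 -0.1243  0.048 ]
amber [  9.2 367.6] [  4 364  11   8  68] [ 0.395  -0.1471  0.048 ]
6.2 [ 0.6472 -0.0353  0.153 ] [[ 0.002  0.998 -0.071]
 [-0.001 -0.071 -0.998]
 [-1.     0.002  0.   ]]
pix of tcp axis at z .048 (np.float64(321.04974583795456), np.float64(212.42590657317717))
```

View pics/w4c.png

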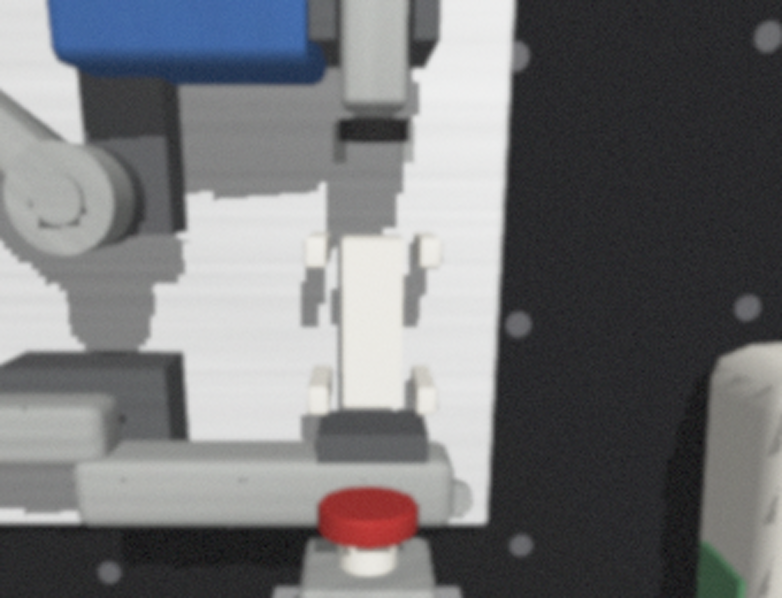

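```bash
python3 - <<'E'
from h import *
import pickle
w=pickle.load(open('w4.pkl','rb')); im=w['img']
p=np.array([.6472,-.0353,.153]); R=np.array([[0.002,.998,-.071],[-.001,-.071,-.998],[-1,.002,0]])
ztop=.153-.0085+.011
g=im.astype(int).sum(2)//3
print('col319 body',[ (v,g[v,312:327].mean().astype(int)) for v in list(range(232,246))+list(range(350,372))])
for n,u,v in [('blue',319.2,269.4),('amber',319.2,324.4)]: print(n,(R.T@(onz(w,u,v,ztop)-p)*1000).round(1))
for v in (234,236,238,356,360,364): print(v,(R.T@(onz(w,319,v,ztop)-p)*1000).round(1))
print('row300',g[300,275:365]); print('row140',g[140,300:345]); print('row115',g[115,300:345]);print('row165',g[165,300:345])
print('col322',g[95:215,318:327].mean(1).astype(int))
for n,u,v in [('rib top',322,103),('rib bot',322.2,177.4)]:
    q=onz(w,u,v,.035); print(n,q.round(4),'tool mm',(R.T@(q-p)*1000).round(1))
q=onz(w,160+60/2.3,205/2.3,.066); print('hinge',q, (R.T@(q-p)*1000).round(1))
E
```

```text
col319 body [(232, np.int64(95)), (233, np.int64(94)), (234, np.int64(93)), (235, np.int64(93)), (236, np.int64(95)), (237, np.int64(110)), (238, np.int64(133)), (239, np.int64(165)), (240, np.int64(202)), (241, np.int64(220)), (242, np.int64(225)), (243, np.int64(225)), (244, np.int64(226)), (245, np.int64(226)), (350, np.int64(161)), (351, np.int64(161)), (352, np.int64(161)), (353, np.int64(161)), (354, np.int64(155)), (355, np.int64(138)), (356, np.int64(118)), (357, np.int64(105)), (358, np.int64(101)), (359, np.int64(101)), (360, np.int64(100)), (361, np.int64(100)), (362, np.int64(100)), (363, np.int64(100)), (364, np.int64(97)), (365, np.int64(91)), (366, np.int64(80)), (367, np.int64(71)), (368, np.int64(73)), (369, np.int64(78)), (370, np.int64(84)), (371, np.int64(86))]
blue [ -2.5  -1.3 -18.4]
amber [-2.5 -1.3  5.4]
234 [ -2.5  -1.4 -32.4]
236 [ -2.5  -1.4 -31.7]
238 [ -2.5  -1.4 -30.9]
356 [-2.5 -1.4 20.5]
360 [-2.5 -1.4 22.5]
364 [-2.5 -1.4 24.5]
row300 [160 166 163 164 167 164 166 160 146 111  74  51  49  45  40  68 111 144
 162 169 175 175 175 173 173 170 167 169 170 
[... 797 characters left out ...]
42 159 181 197 197 200]
col322 [134 133 133 136 140 145 156 180 207 223 230 231 232 232 232 232 232 232
 232 232 232 232 232 232 231 231 232 232 231 231 231 231 232 231 232 232
 232 232 231 231 232 231 231 231 231 231 231 231 231 231 231 231 231 231
 231 231 231 231 231 231 231 231 230 231 231 231 231 231 230 231 231 230
 231 231 231 231 231 230 230 230 225 208 165 122  92  83  82  81  81  80
  80  81  82  84  92  96  98  99  98  99  98  98 100  98 101 115 145 172
 184 184 183 181 178 176 173 165 142 110  85  81]
rib top [0.6527 0.034  0.035 ] tool mm [117.9   0.4 -69.6]
rib bot [ 0.6495 -0.0148  0.035 ] tool mm [118.    0.6 -20.6]
hinge [0.57908003 0.04843825 0.066     ] [ 86.8 -74.1 -78.7]
```

```bash
python3 - <<'E'
from h import *
import pickle
w=pickle.load(open('w4.pkl','rb')); g=w['img'].astype(int).sum(2)//3
p=np.array([.6472,-.0353,.153]); R=np.array([[0.002,.998,-.071],[-.001,-.071,-.998],[-1,.002,0]])
print('w4 col 295-299 v230..265',g[230:265,294:299].mean(1).astype(int)); print('col 341-345',g[230:265,341:345].mean(1).astype(int))
for v in (242,246,250,254): print(v,(R.T@(onz(w,319,v,.1555)-p)*1000).round(1)[2])
w=pickle.load(open('w2.pkl','rb')); g=w['img'].astype(int).sum(2)//3
print('w2 rear 228..250',g[228:250,308:328].mean(1).astype(int),'front 160..182',g[160:184,303:307].mean(1).astype(int))
p=np.array([.4805,-.2277,.1629]);R=np.array([[.003,.989,-.148],[-.002,-.148,-.989],[-1,.003,.002]])
for v in (172,176,180,182.1,215.2,238,240,242,244): print(v,(R.T@(onz(w,317.5,v,.048)-p)*1000).round(1)[2])
cv2.imwrite('pics/m.png',cv2.cvtColor(np.hstack([cv2.resize(w['img'][150:255,270:365],None,fx=4,fy=4,interpolation=cv2.INTER_CUBIC),cv2.resize(pickle.load(open('w4.pkl','rb'))['img'][205:380,270:370],(240,420),interpolation=cv2.INTER_CUBIC)]),cv2.COLOR_RGB2BGR))
E
```

```text
w4 col 295-299 v230..265 [ 38  32  34  52  75  94 105 109 111 116 128 136 141 141 141 140 137 139
 139 142 143 142 144 145 146 151 163 176 182 182 178 174 168 155 138]
col 341-345 [ 41  38  43  66 100 125 135 138 141 140 143 144 142 141 139 140 140 141
 140 142 142 146 146 144 145 149 160 174 184 186 182 177 172 160 142]
242 -29.3
246 -27.8
250 -26.2
254 -24.6
w2 rear 228..250 [245 245 245 245 245 245 245 245 245 245 245 245 243 230 183 137 107  81
  60  54  53  53] front 160..182 [190 192 197 202 206 208 209 209 215 221 224 227 229 231 237 243 245 244
 235 208 186 178 179 177]
172 -25.2
176 -22.4
180 -19.7
182.1 -18.2
215.2 5.8
238 23.3
240 24.8
242 26.4
244 28.0
```

View pics/m.png

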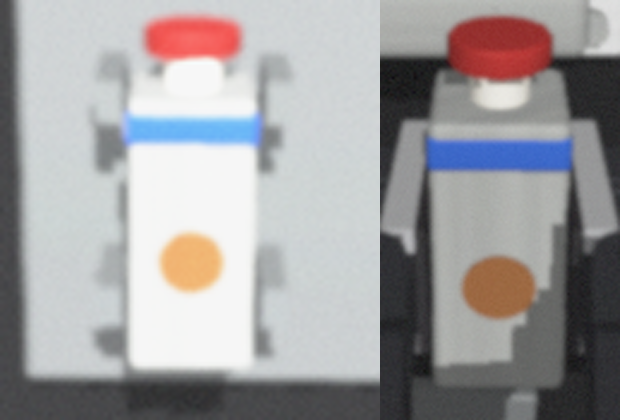

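The crop shows the cell held straight and proud: front edge at 24 mm, rear at 25.5 mm, so it is centred within 1 mm. Relative to the held cell, the rib is about +1.9 mm in tool y, and the placing centre (3 mm short of the jaw) is -49.4 mm in tool z.

Emit:
arm_command(
  plan=[
    [[0,0.07,-1.2,0,0,0],[0,0.07,-1.97,0,0,0],[1,0.07,-1.97,0,0,0],[2.2,0.07,-1.97,0,0,0],[2.6,0.07,-1.97,0,0,0],[2.6,0.07,-1.97,0,0,0],[2.6,0.07,-1.97,0,0,0]],
  ],
)

```text
time_s: 6.9
position: [0.6531, 0.0137, 0.0879]
tool_rot: [[0.002, 0.998, -0.07], [-0.0, -0.07, -0.998], [-1.0, 0.002, 0.0]]
ft_force: [0.9, -0.2, -2.0]
grip_width: 0.0214
```

```bash
python3 cell.py w5|tail -2; python3 - <<'E'
from h import *
import pickle
w=pickle.load(open('w5.pkl','rb'))
save('w5c',cv2.resize(w['img'][100:400,190:450],None,fx=2,fy=2,interpolation=cv2.INTER_CUBIC))
E
```

```text
[-1.     0.003  0.   ]]
pix of tcp axis at z .048 (np.float64(322.0608757208457), np.float64(259.83641860373484))
```

View pics/w5c.png

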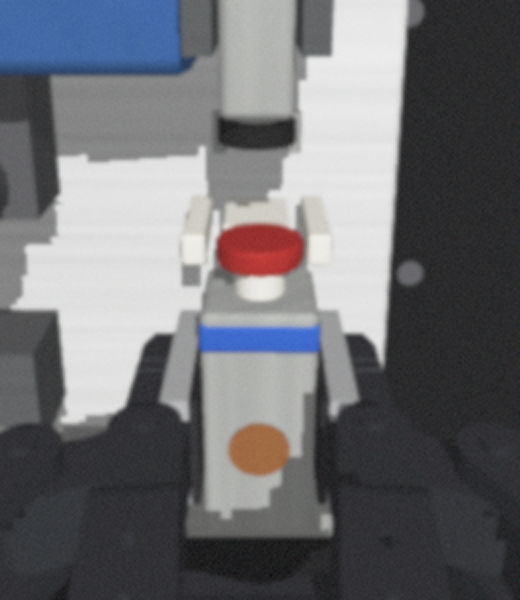

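```bash
python3 - <<'E'
from h import *
import pickle
w=pickle.load(open('w5.pkl','rb')); g=w['img'].astype(int).sum(2)//3
for v in (201,204,207,222,226): print(v,[(280+i) for i in range(0)],g[v,278:362].tolist())
b=cv2.inRange(cv2.cvtColor(w['img'],cv2.COLOR_RGB2HSV),(100,110,60),(130,255,255)); b[:250]=0
ys,xs=np.nonzero(b); print('blue',xs.min(),xs.max(),xs.mean(),ys.mean())
E
```

```text
201 [] [226, 226, 226, 227, 226, 225, 218, 210, 201, 200, 203, 201, 202, 202, 203, 202, 194, 173, 152, 140, 137, 136, 136, 141, 149, 165, 171, 174, 172, 159, 149, 135, 132, 130, 134, 137, 149, 163, 171, 175, 175, 178, 176, 177, 176, 180, 189, 197, 203, 202, 204, 204, 206, 205, 210, 218, 223, 227, 226, 223, 217, 203, 182, 175, 189, 199, 202, 201, 205, 202, 204, 207, 210, 217, 224, 226, 226, 227, 228, 228, 228, 228, 228, 228]
204 [] [225, 225, 225, 223, 224, 217, 208, 200, 201, 202, 203, 204, 205, 205, 203, 196, 184, 163, 156, 157, 154, 148, 142, 144, 166, 190, 200, 204, 202, 202, 199, 197, 198, 196, 196, 196, 195, 200, 201, 204, 204, 204, 203, 204, 204, 202, 204, 202, 206, 203, 202, 202, 205, 203, 207, 212, 221, 225, 220, 200, 163, 138, 138, 157, 176, 194, 201, 202, 203, 203, 204, 203, 206, 210, 218, 225, 227, 227, 228, 227, 228, 227, 227, 226]
207 [] [224, 224, 224, 219, 203, 187, 188, 200, 202, 202, 203, 205, 203, 203, 199, 191, 171, 163, 187, 215, 217, 194, 162, 152, 174, 194, 201, 203, 202, 204, 205, 204, 205, 203, 202, 201, 205, 203, 203, 202, 204, 202, 205, 203, 202, 202, 204, 2
[... 304 characters left out ...]
 80, 83, 82, 85, 83, 83, 80, 84, 82, 83, 82, 82, 83, 82, 80, 83, 83, 83, 84, 86, 86, 85, 80, 85, 83, 84, 83, 79, 87, 82, 83, 85, 84, 82, 85, 81, 86, 87, 85, 86, 93, 113, 145, 189, 220, 231, 234, 234, 234, 235, 235, 234, 233, 228, 219, 216, 223, 225, 226, 225, 227]
226 [] [220, 208, 198, 215, 226, 233, 232, 233, 233, 233, 234, 232, 229, 221, 205, 200, 216, 220, 197, 144, 101, 77, 71, 76, 73, 81, 83, 87, 89, 87, 93, 93, 92, 95, 92, 96, 94, 99, 99, 94, 95, 95, 96, 94, 99, 100, 97, 96, 98, 97, 96, 99, 98, 101, 94, 97, 96, 90, 95, 86, 84, 81, 82, 95, 119, 156, 195, 221, 231, 233, 233, 233, 234, 233, 233, 232, 229, 225, 222, 225, 228, 230, 229, 229]
blue 289 349 319.3337912087912 269.4368131868132
```

Emit:
arm_command(
  plan=[
    [[0.3,-0.03,0,0,0,0],[0.6,-0.03,0,0,0,0],[0.9,-0.03,0,0,0,0],[1.1,-0.03,0,0,0,0],[1.2,-0.03,0,0,0,0],[1.3,-0.03,0,0,0,0],[1.3,-0.03,0,0,0,0],[1.3,-0.03,0,0,0,0]],
  ],
)

```text
time_s: 7.75
position: [0.6517, 0.0137, 0.0546]
tool_rot: [[0.0, 0.998, -0.071], [-0.0, -0.071, -0.998], [-1.0, 0.0, 0.0]]
ft_force: [-3.4, -0.7, 6.6]
grip_width: 0.0216
```

Emit:
arm_command(
  plan=[
    [[0,0,0,0,0,0],[0,0,0,0,0,0],[0,0,0,0,0,0],[0,0,0,0,0,0],[0,0,0,0,0,0]],
  ],
  jaw=0.6,
)

```text
time_s: 8.25
position: [0.6518, 0.0137, 0.0537]
tool_rot: [[0.0, 0.998, -0.071], [0.0, -0.071, -0.998], [-1.0, 0.0, -0.0]]
ft_force: [0.1, 0.4, 1.2]
grip_width: 0.0345
```

Emit:
arm_command(
  plan=[
    [[-0.5,0,0,0,0,0],[-1.5,0,0,0,0,0],[-3,0,0,0,0,0],[-5,0,1,0,0,0],[-6,0,3,0,0,0],[-6,0,3,0,0,0],[-6,0,3,0,0,0]],
  ],
)

```text
time_s: 8.95
position: [0.6465, -0.0625, 0.2053]
tool_rot: [[0.002, 0.997, -0.073], [-0.001, -0.073, -0.997], [-1.0, 0.002, 0.0]]
ft_force: [0.8, 0.0, -0.2]
grip_width: 0.0343
```

```bash
python3 cell.py w6; python3 - <<'E'
from h import *
import pickle
w=pickle.load(open('w6.pkl','rb'))
save('w6c',w['img'])
E
```

```text
blue [271.3   2. ] [241   0  60   5 275] [0.6225 0.0739 0.048 ]
blue [318.5  63.1] [303  60  31   8 218] [0.6518 0.0326 0.048 ]
blue [ 22.7 297.1] [ 15 281  22  34 246] [ 0.3733 -0.143   0.048 ]
blue [295.  357.6] [284 356  23   4  74] [ 0.61   -0.2282  0.048 ]
red [318.   43.5] [309  41  19   6  76] [0.6525 0.0462 0.041 ]
red [ 76.6 122.2] [ 33 118  83   9 565] [0.4616 0.0039 0.041 ]
red [  9.9 296. ] [  6 289  11  15  69] [ 0.3549 -0.1452  0.041 ]
red [296.4 343.6] [290 338  14  12  66] [ 0.612  -0.2179  0.041 ]
amber [318.1  99.2] [311  92  15  16 195] [0.6497 0.0077 0.048 ]
amber [ 72.3 136.5] [  34  124   80   27 1644] [ 0.4599 -0.006   0.048 ]
amber [ 44.1 305.9] [ 40 303   9   7  51] [ 0.3895 -0.1535  0.048 ]
amber [293.8 377.4] [288 373  13  10  99] [ 0.6066 -0.2521  0.048 ]
9.0 [ 0.6462 -0.0611  0.2038] [[-0.     0.997 -0.072]
 [ 0.    -0.072 -0.997]
 [-1.    -0.    -0.   ]]
pix of tcp axis at z .048 (np.float64(320.0420644806161), np.float64(188.21434926671805))
```

View pics/w6c.png

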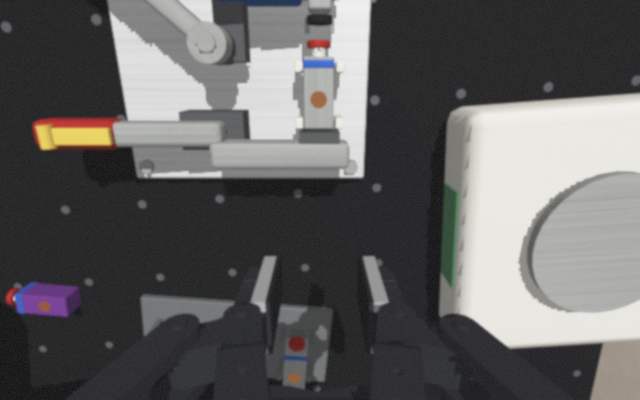

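The cell lies in the cradle between the lugs: blue band at (318,63), white plug still visible, about 2–3 mm short of the dark fixed jaw. Next I'll compute the hinge and handle angle, then the approach.

```bash
python3 - <<'E'
from h import *
import pickle
w3=pickle.load(open('w3.pkl','rb')); w4=pickle.load(open('w4.pkl','rb')); w6=pickle.load(open('w6.pkl','rb'))
b=np.array([.0015,0,0])
for w,u,v in [(w3,336.3,184.4),(w4,183.9,85.7),(w6,207,40)]: print('hinge',(onz(w,u,v,.068)+b).round(4))
im=w3['img'];hsv=cv2.cvtColor(im,cv2.COLOR_RGB2HSV)
m=cv2.inRange(hsv,(0,170,60),(6,255,255))|cv2.inRange(hsv,(170,150,60),(180,255,255)); m[:,290:]=0; m[160:]=0
ys,xs=np.nonzero(m); P=np.array([onz(w3,x,y,.060)[:2] for x,y in zip(xs,ys)])+b[:2]
c=P.mean(0); u=np.linalg.svd(P-c,full_matrices=False)[2][0]; u*=np.sign(-u[0])
t=(P-c)@u; print('grip c',c,'ang',np.degrees(np.arctan2(u[1],u[0])),'ext',t.min(),t.max(), 'width',np.ptp((P-c)@[-u[1],u[0]]))
end=c+u*t.max(); print('hinge from end',end-u*.137, 'from mid', c-u*.0995)
np.set_printoptions(suppress=True)
H=c-u*.0995
n=np.array([-u[1],u[0]]); s=sensors.observe();R=s['tool_rot']
for gap in (.012,):
    t=H+.110*u-n*(.020+gap); d=np.r_[t,.062]-s['position']
    print('target',t,'dtool units',R.T@d/.025, 'n angle',np.degrees(np.arctan2(n[1],n[0])),'tool z ang',np.degrees(np.arctan2(R[1,2],R[0,2])),s['q'].round(1))
E
```

```text
hinge [0.5807 0.0522 0.068 ]
hinge [0.5805 0.0503 0.068 ]
hinge [0.5816 0.0512 0.068 ]
grip c [0.50867591 0.12335181] ang 134.94498720351157 ext -0.036762930932473264 0.03400052982216936 width 0.020601394385443797
hinge from end [0.58143757 0.05045029] from mid [0.57896545 0.05292716]
target [0.52390756 0.15338923] dtool units [ 5.67716851 -5.49061057 -8.20500113] n angle -135.05501279648843 tool z ang -94.10493130186113 [-15.8  34.   62.    0.   84.  -11.7]
```

Emit:
arm_command(
  plan=[
    [[0,-5.4,-8.15,6.83,0,0],[0,-5.4,-8.15,6.83,0,0],[0,-5.4,-8.15,6.83,0,0],[0,-5.4,-8.15,6.83,0,0],[0,-5.4,-8.15,6.83,0,0],[0,-5.4,-8.15,6.83,0,0],[0,-5.4,-8.15,6.83,0,0],[0,-5.4,-8.15,6.83,0,0],[0,-5.4,-8.15,6.83,0,0]],
  ],
  jaw=1,
)

```text
time_s: 9.9
position: [0.5265, 0.151, 0.2033]
tool_rot: [[-0.001, 0.706, -0.708], [-0.0, -0.708, -0.706], [-1.0, -0.0, 0.001]]
ft_force: [-0.4, -0.9, -0.4]
grip_width: -0.0
```

Emit:
arm_command(
  plan=[
    [[2,0,0,0,0,0],[4,0,0,0,0,0],[5,0,0,0,0,0],[5.6,0,0,0,0,0],[5.6,0,0,0,0,0],[5.6,0,0,0,0,0]],
  ],
)

```text
time_s: 10.5
position: [0.5267, 0.1511, 0.0641]
tool_rot: [[0.0, 0.706, -0.708], [0.0, -0.708, -0.706], [-1.0, 0.0, -0.0]]
ft_force: [-0.5, -0.1, 0.3]
grip_width: -0.0002
```

Emit:
arm_command(
  plan=[
    [[0,0,0.2,0,0,0],[0,0,0.44,0,0,0],[0,-0.03,0.66,-0.48,0,0],[0,-0.06,0.88,-0.96,0,0],[0,-0.07,1.1,-1.43,0,0],[0,-0.08,1.32,-1.91,0,0],[0,-0.08,1.32,-1.91,0,0]],
  ],
)

```text
time_s: 11.2
position: [0.5011, 0.1293, 0.0646]
tool_rot: [[0.001, 0.833, -0.553], [0.0, -0.553, -0.833], [-1.0, 0.001, -0.001]]
ft_force: [0.6, 0.8, 0.2]
grip_width: -0.0002
```

```bash
cat > ang.py <<'E'
from h import *
import pickle
# handle angle seen by the top camera (red, z~.06) and the yellow lever
c=get_image('top'); hsv=cv2.cvtColor(c['img'],cv2.COLOR_RGB2HSV)
def pts(m,z,box):
    k=np.zeros_like(m); k[box[1]:box[3],box[0]:box[2]]=255; ys,xs=np.nonzero(m&k); return np.array([onz(c,x,y,z)[:2] for x,y in zip(xs,ys)]),xs,ys
red=cv2.inRange(hsv,(0,150,50),(7,255,255))|cv2.inRange(hsv,(172,150,50),(180,255,255))
yel=cv2.inRange(hsv,(15,120,80),(35,255,255))
P,xs,ys=pts(red,.06,(275,175,327,225))
if len(P)>5: print('red n',len(P),'c',P.mean(0).round(4),xs.mean(),ys.mean())
P,xs,ys=pts(yel,.065,(315,185,350,240))
if len(P)>3: print('yel n',len(P),'px',xs.min(),xs.max(),ys.min(),ys.max(),P.mean(0).round(4))
s=sensors.observe(); R=s['tool_rot']; print(s['time_s'],s['position'].round(4),'F tool',(R.T@s['ft_force']).round(2), 'tool z ang',np.degrees(np.arctan2(R[1,2],R[0,2])).round(1))
sc=get_image('scene'); hsv=cv2.cvtColor(sc['img'],cv2.COLOR_RGB2HSV); yel=cv2.inRange(hsv,(15,120,80),(35,255,255)); k=np.zeros_like(yel);k[180:240,280:350]=255
ys,xs=np.nonzero(yel&k); print('scene yel',len(xs), (xs.min(),xs.max(),ys.min(),ys.max()) if len(xs) else '')
E
python3 ang.py
```

```text
yel n 72 px 328 333 205 219 [ 0.4739 -0.005 ]
11.25 [0.5013 0.1295 0.0645] F tool [ 0.09  0.03 -1.12] tool z ang -123.7
scene yel 73 (np.int64(305), np.int64(319), np.int64(197), np.int64(207))
```

Emit:
arm_command(
  plan=[
    [[0,-0.02,0.09,-0.19,0,0],[0,-0.03,0.18,-0.38,0,0],[0,-0.04,0.26,-0.57,0,0],[0,-0.05,0.35,-0.76,0,0]],
  ],
)

```text
time_s: 11.7
position: [0.496, 0.124, 0.0642]
tool_rot: [[0.002, 0.875, -0.484], [0.002, -0.484, -0.875], [-1.0, 0.001, -0.003]]
ft_force: [1.9, 9.7, 2.7]
grip_width: -0.0006
```

Emit:
arm_command(
  plan=[
    [[0,-0.02,0.09,-0.19,0,0],[0,-0.03,0.18,-0.38,0,0],[0,-0.03,0.18,-0.38,0,0]],
  ],
)

```text
time_s: 12.0
position: [0.4927, 0.1201, 0.0642]
tool_rot: [[0.001, 0.894, -0.449], [0.001, -0.449, -0.894], [-1.0, 0.0, -0.001]]
ft_force: [0.4, 5.9, 3.7]
grip_width: 0.0001
```

Emit:
arm_command(
  plan=[
    [[0,-0.01,0.04,-0.09,0,0],[0,-0.02,0.09,-0.19,0,0],[0,-0.02,0.13,-0.28,0,0],[0,-0.02,0.13,-0.28,0,0]],
  ],
)

```text
time_s: 12.4
position: [0.4908, 0.1175, 0.0641]
tool_rot: [[0.001, 0.906, -0.423], [0.001, -0.423, -0.906], [-1.0, 0.0, -0.001]]
ft_force: [-0.5, 6.0, 4.1]
grip_width: -0.0001
```

Emit:
arm_command(
  plan=[
    [[0,-0.01,0.04,-0.09,0,0],[0,-0.02,0.09,-0.19,0,0],[0,-0.02,0.09,-0.19,0,0]],
  ],
)

```text
time_s: 12.7
position: [0.4895, 0.1158, 0.0641]
tool_rot: [[0.001, 0.914, -0.405], [0.002, -0.405, -0.914], [-1.0, 0.0, -0.002]]
ft_force: [0.9, 7.7, 3.1]
grip_width: 0.0001
```

Emit:
arm_command(
  plan=[
    [[0,-0.01,0.04,-0.09,0,0],[0,-0.02,0.09,-0.19,0,0],[0,-0.02,0.09,-0.19,0,0]],
  ],
)

```text
time_s: 13.0
position: [0.4883, 0.1142, 0.0642]
tool_rot: [[0.001, 0.922, -0.387], [0.002, -0.387, -0.922], [-1.0, 0.001, -0.002]]
ft_force: [1.7, 10.9, 3.9]
grip_width: -0.0
```

Emit:
arm_command(
  plan=[
    [[0,-0.01,0.04,-0.09,0,0],[0,-0.02,0.09,-0.19,0,0],[0,-0.02,0.09,-0.19,0,0]],
  ],
)

```text
time_s: 13.3
position: [0.487, 0.1124, 0.0642]
tool_rot: [[0.002, 0.93, -0.368], [0.002, -0.368, -0.93], [-1.0, 0.001, -0.003]]
ft_force: [1.5, 11.0, 2.3]
grip_width: 0.0
```

```bash
python3 ang.py
```

```text
yel n 65 px 328 333 205 218 [ 0.4764 -0.005 ]
13.35 [0.487  0.1124 0.0642] F tool [ -2.31  -2.29 -10.83] tool z ang -111.6
scene yel 78 (np.int64(306), np.int64(319), np.int64(195), np.int64(208))
```

Emit:
arm_command(
  plan=[
    [[0,-0.01,0.03,-0.06,0,0],[0,-0.02,0.06,-0.13,0,0],[0,-0.02,0.06,-0.13,0,0]],
  ],
)

```text
time_s: 13.7
position: [0.4862, 0.1113, 0.0642]
tool_rot: [[0.002, 0.935, -0.356], [0.002, -0.356, -0.935], [-1.0, 0.001, -0.003]]
ft_force: [3.2, 11.5, 2.5]
grip_width: 0.0001
```

Emit:
arm_command(
  plan=[
    [[0,-0.01,0.03,-0.06,0,0],[0,-0.01,0.06,-0.13,0,0],[0,-0.01,0.06,-0.13,0,0]],
  ],
)

```text
time_s: 14.0
position: [0.4853, 0.11, 0.0642]
tool_rot: [[0.002, 0.939, -0.343], [0.002, -0.343, -0.939], [-1.0, 0.001, -0.003]]
ft_force: [1.9, 10.5, 3.1]
grip_width: 0.0001
```

Emit:
arm_command(
  plan=[
    [[0,-0.01,0.02,-0.05,0,0],[0,-0.01,0.04,-0.09,0,0],[0,-0.01,0.04,-0.09,0,0]],
  ],
)

```text
time_s: 14.3
position: [0.4847, 0.1091, 0.0642]
tool_rot: [[0.002, 0.943, -0.334], [0.002, -0.334, -0.943], [-1.0, 0.001, -0.003]]
ft_force: [3.1, 10.6, 2.5]
grip_width: 0.0001
```

Emit:
arm_command(
  plan=[
    [[0,-0.01,0.02,-0.05,0,0],[0,-0.01,0.04,-0.09,0,0],[0,-0.01,0.04,-0.09,0,0]],
  ],
)

```text
time_s: 14.6
position: [0.4841, 0.1082, 0.0641]
tool_rot: [[0.002, 0.946, -0.325], [0.002, -0.325, -0.946], [-1.0, 0.001, -0.003]]
ft_force: [1.9, 10.6, 2.3]
grip_width: -0.0002
```

```bash
python3 ang.py
```

```text
yel n 63 px 328 333 205 217 [ 0.4779 -0.0052]
14.65 [0.4841 0.1082 0.0641] F tool [ -1.93  -1.92 -10.86] tool z ang -109.0
scene yel 82 (np.int64(306), np.int64(319), np.int64(195), np.int64(208))
```

Emit:
arm_command(
  plan=[
    [[0,-0.01,0.03,-0.06,0,0],[0,-0.01,0.06,-0.13,0,0],[0,-0.01,0.06,-0.13,0,0]],
  ],
)

```text
time_s: 15.0
position: [0.4832, 0.1066, 0.0642]
tool_rot: [[0.001, 0.95, -0.312], [0.002, -0.312, -0.95], [-1.0, 0.001, -0.002]]
ft_force: [1.0, 9.7, 3.5]
grip_width: 0.0001
```

Emit:
arm_command(
  plan=[
    [[0,-0.01,0.03,-0.06,0,0],[0,-0.01,0.06,-0.13,0,0],[0,-0.01,0.06,-0.13,0,0]],
  ],
)

```text
time_s: 15.3
position: [0.4824, 0.1051, 0.0641]
tool_rot: [[0.001, 0.954, -0.299], [0.001, -0.299, -0.954], [-1.0, 0.0, -0.002]]
ft_force: [2.2, 8.5, 2.4]
grip_width: -0.0002
```

Emit:
arm_command(
  plan=[
    [[0,-0.01,0.03,-0.06,0,0],[0,-0.01,0.06,-0.13,0,0],[0,-0.01,0.06,-0.13,0,0]],
  ],
)

```text
time_s: 15.6
position: [0.4815, 0.1036, 0.0641]
tool_rot: [[0.0, 0.958, -0.286], [0.001, -0.286, -0.958], [-1.0, 0.0, -0.001]]
ft_force: [0.2, 6.6, 3.2]
grip_width: -0.0
```

```bash
python3 ang.py
```

```text
yel n 57 px 328 333 205 216 [ 0.4797 -0.0054]
15.65 [0.4815 0.1036 0.0641] F tool [-3.48 -1.02 -5.87] tool z ang -106.6
scene yel 86 (np.int64(306), np.int64(319), np.int64(194), np.int64(208))
```

Emit:
arm_command(
  plan=[
    [[0,-0.01,0.04,-0.09,0,0],[0,-0.01,0.04,-0.09,0,0]],
  ],
)

```text
time_s: 15.9
position: [0.481, 0.1025, 0.064]
tool_rot: [[0.0, 0.961, -0.277], [0.001, -0.277, -0.961], [-1.0, 0.0, -0.001]]
ft_force: [-0.1, 4.5, 2.9]
grip_width: -0.0002
```

Emit:
arm_command(
  plan=[
    [[0,-0.01,0.04,-0.09,0,0],[0,-0.01,0.04,-0.09,0,0]],
  ],
)

```text
time_s: 16.1
position: [0.4804, 0.1012, 0.0638]
tool_rot: [[-0.0, 0.963, -0.268], [-0.0, -0.268, -0.963], [-1.0, -0.0, 0.0]]
ft_force: [0.5, 3.2, 1.6]
grip_width: 0.0002
```

Emit:
arm_command(
  plan=[
    [[0,-0.01,0.04,-0.09,0,0],[0,-0.01,0.04,-0.09,0,0]],
  ],
)

```text
time_s: 16.3
position: [0.4799, 0.1, 0.0637]
tool_rot: [[-0.0, 0.966, -0.259], [-0.0, -0.259, -0.966], [-1.0, -0.0, 0.001]]
ft_force: [0.4, 1.1, 0.8]
grip_width: 0.0004
```

```bash
python3 ang.py
```

```text
yel n 53 px 328 334 205 215 [ 0.4812 -0.0059]
16.35 [0.4799 0.1001 0.0637] F tool [0.23 0.52 0.07] tool z ang -105.0
scene yel 83 (np.int64(307), np.int64(319), np.int64(194), np.int64(208))
```

The push force fell to nothing at about 0.52 rad, and the lever's image shift (about 13 mm in the top view) matches it being fully raised. I'll back off, lift and check with the wrist camera.

Emit:
arm_command(
  plan=[
    [[0,0,-0.4,0,0,0],[0,0,-0.8,0,0,0],[-2,0,-0.8,0,0,0],[-4,0,-0.8,0,0,0],[-6,0,-0.8,0,0,0],[-7,0,-0.8,0,0,0],[-7,0,-0.8,0,0,0]],
  ],
)

```text
time_s: 17.1
position: [0.4864, 0.1205, 0.2425]
tool_rot: [[0.008, 0.966, -0.258], [-0.0, -0.258, -0.966], [-1.0, 0.007, -0.002]]
ft_force: [0.3, 0.6, -0.6]
grip_width: -0.0003
```

```bash
python3 ang.py; python3 cell.py w7
```

```text
red n 42 c [0.4942 0.0733] 307.04761904761904 207.02380952380952
yel n 46 px 329 333 205 215 [ 0.4822 -0.0064]
17.15 [0.4856 0.1204 0.2401] F tool [ 0.18 -0.09  0.32] tool z ang -105.0
scene yel 83 (np.int64(307), np.int64(319), np.int64(194), np.int64(208))
blue [464.  162.8] [ 421  133   86   62 4246] [0.6103 0.1018 0.048 ]
blue [519.4 228.3] [505 225  30   8 123] [0.6522 0.0258 0.048 ]
red [328.9 222.7] [ 290  211   80   24 1574] [0.4806 0.0746 0.041 ]
red [359.8 292. ] [355 284  11  17 125] [ 0.4921 -0.0076  0.041 ]
amber [523.2 251.6] [518 247  12  10  96] [6.537e-01 4.000e-04 4.800e-02]
amber [364.7 305.8] [356 297  18  18 135] [ 0.4935 -0.02    0.048 ]
17.25 [0.4848 0.1201 0.2378] [[-0.002  0.966 -0.259]
 [-0.    -0.259 -0.966]
 [-1.    -0.002  0.001]]
pix of tcp axis at z .048 (np.float64(320.7800667853046), np.float64(178.9391195550393))
```

View pics/w7.png

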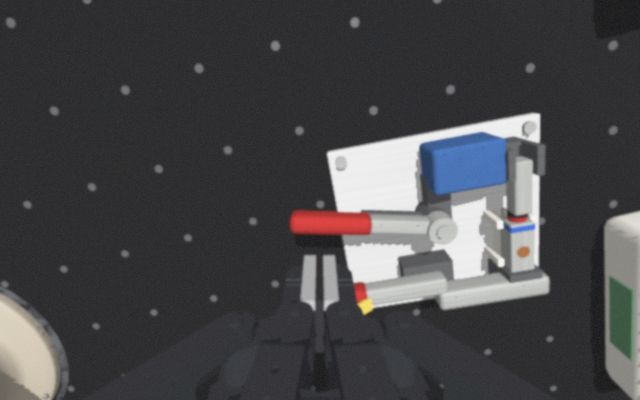

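The wrist view shows the red handle (331,222) staying closed, the yellow lever tip raised at (365,305), and the moving jaw pressing the stopper flush against the blue-banded cell at (519,228). It is locked. Next, the lever tip position.

```bash
python3 - <<'E'
from h import *
import pickle
np.set_printoptions(suppress=True,precision=4)
O=np.array([.5786,.0213]); ex=np.array([.9974,-.0715]); ey=np.array([.0715,.9974]); b=np.array([.0015,0])
def pr(q): d=q-O; return np.array([d@ex,d@ey])
w=pickle.load(open('w6.pkl','rb'))
for u,v in [(43,135),(115,133),(34,136)]: q=onz(w,u,v,.068)[:2]+b; print('flat',q,'press',pr(q))
w=pickle.load(open('w7.pkl','rb')); hsv=cv2.cvtColor(w['img'],cv2.COLOR_RGB2HSV); m=cv2.inRange(hsv,(15,80,80),(35,255,255)); m[:280]=0;m[:,:330]=0
c=max(cv2.findContours(m,0,1)[0],key=cv2.contourArea); print(cv2.boundingRect(c))
for u,v in [(364.7,305.8),(366,307)]: q=onz(w,u,v,.09)[:2]+b; print('raised',q,'press',pr(q))
for z in (.0895,):
  p=O-.1114*ex-.032*ey; print('pred tip',p,pix(w,[p[0]-.0015,p[1],z]))
q=onz(w,519.4,228.3,.057)[:2]+b; print('blue press',pr(q)); q=onz(w,523.2,251.6,.057)[:2]+b; print('amber press',pr(q))
s=sensors.observe(); t=np.r_[O-.114*ex-.032*ey,.15]; print(t,s['tool_rot'].T@(t-s['position'])/.025,s['position'])
E
```

```text
flat [ 0.455  -0.0014] press [-0.1217 -0.0315]
flat [ 0.5062 -0.0037] press [-0.0704 -0.0302]
flat [ 0.4484 -0.0016] press [-0.1282 -0.0322]
(357, 298, 17, 17)
raised [0.4967 0.0102] press [-0.0809 -0.0169]
raised [0.4975 0.0087] press [-0.08   -0.0183]
pred tip [ 0.4652 -0.0027] (np.float64(333.4696399230221), np.float64(325.0198329629043))
blue press [0.0699 0.0147]
amber press [ 0.0731 -0.0099]
[ 0.4626 -0.0025  0.15  ] [3.5127 0.4194 4.9646] [0.4848 0.1201 0.2378]
```

Emit:
arm_command(
  plan=[
    [[0,0.4,2,0,0,0],[0,0.4,4,0,0,0],[0,0.4,4.95,0,0,0],[2,0.4,4.95,0,0,0],[4,0.4,4.95,0,0,0],[4,0.4,4.95,0,0,0],[4,0.4,4.95,0,0,0]],
  ],
)

```text
time_s: 17.95
position: [0.4628, -0.0022, 0.1388]
tool_rot: [[-0.002, 0.966, -0.259], [0.001, -0.259, -0.966], [-1.0, -0.003, 0.0]]
ft_force: [0.6, 0.4, 0.3]
grip_width: 0.0
```

```bash
python3 ang.py; python3 cell.py w8|tail -4; python3 - <<'E'
from h import *
import pickle
t=get_image('top')
for n,x,z in [('flat',-.12,.066),('raised',-.1114,.0895)]:
  p=np.array([.5786,.0213])+x*np.array([.9974,-.0715])-.032*np.array([.0715,.9974]); print(n,pix(t,[*p,z]))
E
```

```text
18.0 [ 0.4636 -0.0023  0.14  ] F tool [0.56 0.63 0.65] tool z ang -105.0
scene yel 90 (np.int64(307), np.int64(319), np.int64(193), np.int64(208))
18.1 [ 0.4638 -0.0024  0.1407] [[ 0.003  0.966 -0.259]
 [-0.001 -0.259 -0.966]
 [-1.     0.003  0.   ]]
pix of tcp axis at z .048 (np.float64(321.22091724483937), np.float64(219.4252626994656))
flat (np.float64(330.1411301954652), np.float64(217.9411667978439))
raised (np.float64(330.40406613063817), np.float64(214.33355591465835))
```

Emit:
arm_command(
  plan=[
    [[0.2,0,0,0,0,0],[0.4,0,0,0,0,0],[0.5,0,0,0,0,0],[0.5,0,0,0,0,0]],
  ],
)

```text
time_s: 18.55
position: [0.4626, -0.0024, 0.126]
tool_rot: [[-0.001, 0.966, -0.259], [0.0, -0.259, -0.966], [-1.0, -0.001, 0.0]]
ft_force: [0.3, 0.4, 0.4]
grip_width: 0.0
```

Emit:
arm_command(
  plan=[
    [[0.08,0,0,0,0,0],[0.16,0,0,0,0,0],[0.2,0,0,0,0,0]],
  ],
)

```text
time_s: 18.85
position: [0.4627, -0.0024, 0.1211]
tool_rot: [[-0.0, 0.966, -0.259], [0.0, -0.259, -0.966], [-1.0, -0.0, -0.0]]
ft_force: [-0.2, 0.9, -0.5]
grip_width: -0.0002
```

Emit:
arm_command(
  plan=[
    [[0.04,0,0,0,0,0],[0.08,0,0,0,0,0],[0.08,0,0,0,0,0]],
  ],
)

```text
time_s: 19.15
position: [0.4628, -0.0024, 0.1192]
tool_rot: [[-0.0, 0.966, -0.259], [0.0, -0.259, -0.966], [-1.0, -0.0, -0.0]]
ft_force: [0.1, 0.2, 0.0]
grip_width: 0.0001
```

Emit:
arm_command(
  plan=[
    [[0.04,0,0,0,0,0],[0.08,0,0,0,0,0],[0.08,0,0,0,0,0]],
  ],
)

```text
time_s: 19.45
position: [0.4628, -0.0024, 0.1172]
tool_rot: [[-0.0, 0.966, -0.259], [0.0, -0.259, -0.966], [-1.0, -0.0, 0.0]]
ft_force: [0.4, 0.4, 0.4]
grip_width: 0.0003
```

Fingertips are at about z = 0.092; continuing in about 1 mm steps.

Emit:
arm_command(
  plan=[
    [[0.04,0,0,0,0,0],[0.06,0,0,0,0,0],[0.06,0,0,0,0,0]],
  ],
)

```text
time_s: 19.75
position: [0.4628, -0.0024, 0.1158]
tool_rot: [[-0.0, 0.966, -0.259], [0.0, -0.259, -0.966], [-1.0, -0.0, 0.0]]
ft_force: [0.5, 0.2, 0.5]
grip_width: 0.0001
```

Emit:
arm_command(
  plan=[
    [[0.04,0,0,0,0,0],[0.06,0,0,0,0,0],[0.06,0,0,0,0,0]],
  ],
)

```text
time_s: 20.05
position: [0.4628, -0.0024, 0.1142]
tool_rot: [[-0.0, 0.966, -0.259], [0.0, -0.259, -0.966], [-1.0, -0.0, 0.0]]
ft_force: [0.5, -1.0, -0.0]
grip_width: -0.0002
```

Emit:
arm_command(
  plan=[
    [[0.04,0,0,0,0,0],[0.04,0,0,0,0,0]],
  ],
)

```text
time_s: 20.25
position: [0.4627, -0.0024, 0.1132]
tool_rot: [[-0.0, 0.966, -0.259], [0.0, -0.259, -0.966], [-1.0, -0.0, 0.0]]
ft_force: [0.8, 0.2, -0.0]
grip_width: 0.0002
```

Emit:
arm_command(
  plan=[
    [[0.04,0,0,0,0,0],[0.04,0,0,0,0,0]],
  ],
)

```text
time_s: 20.45
position: [0.4628, -0.0024, 0.1122]
tool_rot: [[-0.0, 0.966, -0.259], [0.0, -0.259, -0.966], [-1.0, -0.0, -0.0]]
ft_force: [-0.5, -0.0, -0.3]
grip_width: 0.0001
```

```bash
python3 - <<'E'
from h import *
c=get_image('scene'); t=get_image('top'); w=get_image('wrist')
O=np.array([.5786,.0213]); ex=np.array([.9974,-.0715]); ey=np.array([.0715,.9974])
def P(a): return [*(O+(-.075-.045*np.cos(a))*ex-.032*ey),.063+.045*np.sin(a)]
for a in (0,.3,.5,.63,.7): print(a,np.round(pix(c,P(a)),1),np.round(pix(t,P(a)),1),np.round(pix(w,P(a)),1))
print('hinge',pix(c,[*(O-.075*ex-.032*ey),.063]),pix(w,[*(O-.075*ex-.032*ey),.063]))
s=sensors.observe();q=s['position'].copy();q[2]-=.025;print('fingertip',pix(c,q),pix(w,q))
for n,cc,box in (('scene',c,(285,180,335,225)),('wrist',w,(200,100,640,400))):
    hsv=cv2.cvtColor(cc['img'],cv2.COLOR_RGB2HSV); m=cv2.inRange(hsv,(17,120,60),(35,255,255)); k=np.zeros_like(m); k[box[1]:box[3],box[0]:box[2]]=255; m&=k
    for r in range(400):
        xs=np.nonzero(m[r])[0]
        if len(xs) and (n=='scene' or r%3==0): print(n,r,xs.min(),xs.max(),len(xs))
save('s9',cv2.resize(c['img'][170:230,270:350],None,fx=8,fy=8,interpolation=cv2.INTER_CUBIC))
E
```

```text
0 [308.7 199.7] [330.1 218.1] [310.4 252.6]
0.3 [309.  197.5] [330.2 216.9] [313.9 264.5]
0.5 [309.7 196.6] [330.3 215.5] [321.  272.1]
0.63 [310.3 196.2] [330.4 214.3] [328.  276.6]
0.7 [310.7 196. ] [330.5 213.6] [332.4 278.8]
hinge (np.float64(318.25588590420807), np.float64(207.40910930213886)) (np.float64(396.77006808161207), np.float64(237.60860438783322))
fingertip (np.float64(309.80100697507544), np.float64(196.14358407662203)) (np.float64(322.49672994469785), np.float64(274.8267240669524))
scene 198 307 311 5
scene 199 306 312 7
scene 200 306 313 8
scene 201 306 314 9
scene 202 308 315 8
scene 203 309 317 9
scene 204 310 318 9
scene 205 312 319 8
scene 206 313 319 7
scene 207 314 317 4
wrist 231 386 389 4
wrist 234 369 391 23
wrist 237 352 392 41
wrist 240 305 392 64
wrist 243 296 392 95
wrist 246 294 393 100
wrist 249 295 394 100
wrist 252 296 394 99
wrist 255 297 387 66
wrist 258 297 367 39
wrist 261 298 359 29
wrist 264 298 341 10
```

The lever now appears flat (wrist tip near (296,250), scene top row back from 193 to 198), so it gave way during the early descent steps. I'll lift clear and check the handle and cell numerically.

Emit:
arm_command(
  plan=[
    [[-1,0,0,0,0,0],[-3,0,0,0,0,0],[-5,0,0,0,0,0],[-5,3,2,-3,0,0],[-5,5,3,-3,0,0],[-5,5,3,-3,0,0],[-5,5,3,-3,0,0],[-5,5,3,-3,0,0],[-5,5,3,-3,0,0],[-5,5,3,-3,0,0]],
  ],
)

```text
time_s: 21.6
position: [0.5635, -0.1063, 0.2377]
tool_rot: [[0.0, 0.999, 0.053], [0.0, 0.053, -0.999], [-1.0, 0.0, -0.0]]
ft_force: [-0.3, 0.5, -0.1]
grip_width: 0.0003
```

```bash
python3 ang.py; python3 cell.py w10; python3 - <<'E'
from h import *
import pickle
w=pickle.load(open('w10.pkl','rb')); O=np.array([.5786,.0213]); ex=np.array([.9974,-.0715]); ey=np.array([.0715,.9974])
def P(x,y,z): q=O+x*ex+y*ey; return np.round(pix(w,[q[0]-.0015,q[1],z]),1)
for a in (0,.63): print('tip',a,P(-.075-.045*np.cos(a),-.032,.063+.045*np.sin(a)))
hsv=cv2.cvtColor(w['img'],cv2.COLOR_RGB2HSV)
# red/blue/white profile along cell axis
for y in np.arange(-.034,.062,.002):
    u,v=P(.0735,y,.057 if y<.022 else .05); 
    if 0<=v<400 and 0<=u<640: print(round(y*1000),(u,v),w['img'][int(round(v)),int(round(u))])
E
```

```text
red n 108 c [0.5107 0.131 ] 289.48148148148147 202.21296296296296
21.65 [ 0.5636 -0.1064  0.2378] F tool [-1.31 -0.22  0.24] tool z ang -87.0
scene yel 0 
blue [444.7  13.3] [429   9  32  10 217] [0.6522 0.0311 0.048 ]
blue [ 98.5 213.9] [ 92 200  20  30 219] [ 0.3609 -0.1501  0.048 ]
blue [362.8 299.6] [355 297  16   6  57] [ 0.6127 -0.2291  0.048 ]
blue [131.2 338.1] [125 331  14  15  39] [ 0.3747 -0.2888  0.048 ]
red [170.7  42.3] [166  30  17  29 184] [ 4.365e-01 -1.000e-04  4.100e-02]
red [213.5  36.3] [184  30  58  13 232] [0.4713 0.0061 0.041 ]
red [ 85.5 211.4] [ 83 205   9  14  53] [ 0.3445 -0.1511  0.041 ]
red [360.8 287. ] [355 283  13   9  84] [ 0.6106 -0.2191  0.041 ]
red [123.4 339.4] [121 334   8  11  34] [ 0.362  -0.2971  0.041 ]
amber [206.   47.6] [ 174   31   70   32 1467] [ 0.4669 -0.0031  0.048 ]
amber [439.6  47.8] [433  40  14  16 177] [0.6522 0.0065 0.048 ]
amber [120.3 223.6] [116 220   9   8  56] [ 0.3797 -0.1588  0.048 ]
amber [148.5 330.1] [145 327   8   7  47] [ 0.3938 -0.2776  0.048 ]
21.75 [ 0.5638 -0.1066  0.2377] [[ 0.     0.999  0.053]
 [-0.     0.05
[... 1066 characters left out ...]
p.float64(442.5), np.float64(36.0)) [181 182 179]
0 (np.float64(443.1), np.float64(33.1)) [178 178 176]
2 (np.float64(443.7), np.float64(30.3)) [181 184 179]
4 (np.float64(444.3), np.float64(27.4)) [179 180 179]
6 (np.float64(444.9), np.float64(24.5)) [178 180 178]
8 (np.float64(445.6), np.float64(21.6)) [180 181 179]
10 (np.float64(446.2), np.float64(18.6)) [171 174 176]
12 (np.float64(446.8), np.float64(15.7)) [ 74 111 196]
14 (np.float64(447.5), np.float64(12.7)) [ 68 114 208]
16 (np.float64(448.1), np.float64(9.8)) [124 145 204]
18 (np.float64(448.8), np.float64(6.8)) [178 151 149]
20 (np.float64(449.4), np.float64(3.8)) [183  62  59]
22 (np.float64(446.8), np.float64(2.7)) [192  68  66]
```

```bash
python3 -c "
from rig import workorder; print(workorder.close_job())"
```

```text
the job is handed in; nothing more can be done
None
```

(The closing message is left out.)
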